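# Load a polished mount into a spring hold-down fixture

### The arm

A 7-joint arm with a two-finger parallel gripper is mounted at the origin on a cart in front of the work surface, level with it; the furniture and walls round the work are solid. World frame = base frame: x ahead of the robot, y to its left, z up, the work surface at z = 0. Lengths are in m, angles in rad, forces in N, time in s.
With the tool pointing down it reaches from about 0.4 to 0.85 m from the base axis. Payload 10.4 kg.
Tool frame: the origin (TCP) lies midway between the tips of the shut fingers; the grasp point (between the pads) lies 19 mm behind it; x points along the fingers, z is the direction in which the jaws open and shut, and the axes are right-handed (so a half turn about x gives the same grasp; the last joint's range is limited). The gripper opens to 87 mm and grips with 3 to 60 N. Pads are 19 mm wide; open, the fingers measure 117 mm over their backs; the gripper's body (75 mm by 190 mm) begins 51 mm behind the grasp point.
Start: joints at [1.177, 0.332, -0.065, 1.46, 0.022, 1.35, -0.088], TCP at [0.227, -0.583, 0.192] pointing down, gripper open.
Joint ranges: [-2.6, 2.6], [-0.5, 2.12], [-1.47, 1.34], [0.16, 2.42], [-1.27, 4.41], [0.06, 2.06], [-2.6, 2.6]. Speed limits (rad/s): [2.22, 2.22, 2.79, 2.79, 3.14, 3.14, 3.14].

### API

Orientations are given as a unit quaternion [x, y, z, w].
In Python, from bench import robot gives the robot as it stands.
- The arm moves only by the tool jog_arm, never from a script. Its arguments are lists of equal length, an entry for each row: "slide": the shift along the tool's x, y, z in mm, a list of three; "angular": the turn, a rotation vector about the tool's x, y, z in rad, a list of three; "claw": the finger opening in mm, from 0 to 87. A call has 1 to 20 rows; each row is the pose to reach, as a shift and turn from the pose measured when the call began, along the tool's axes at that moment; what a row does not reach only later rows make up. A row lasts 1/10 s, in which the tool goes at most 50 mm and 8.59 degrees, less where a joint would pass 70% of its speed; a pose out of reach is approached as far as the arm can. A call with a gripper value outside its range is refused whole. The fingers move at their own pace and stop on an object; "squeeze" is the grip in N (left out, the last holds). Time passes only in rows, so rows that repeat a pose let the fingers close. It gives the time, the measured TCP pose, the force and the opening at its end, in the units of the state.
- robot.state(): the state, without advancing time (a new reading comes with each control period).
- robot.snapshot(name): name is "scene" or "top" or "wrist"; returns the picture (480x640x3 uint8, red, green, blue); there is no depth.
- robot.calibration(name): a dict with "fovy" (degrees; the focal length in pixels is half the picture's height over the tangent of half this angle, whatever the lens; pixels are square), "cx", "cy" (the principal point, pixels), "cam_to_world" (4x4, takes a point from camera to world coordinates). Camera axes: x right, y down, z forward; pixel columns grow to the right and rows downward; lengths in m; the calibration is good to about 2 mm. The wrist camera is an equidistant fisheye: a pixel r from the principal point sees the ray r / f radians off the axis. A picture is of the moment at which its call begins: read the wrist's pose just before it. calibration takes no time and is no camera call; for the wrist camera it gives the pose at the moment of the call.
- robot.close_job(): hands the job in, once; it reports no verdict.
The state is a dict: "clock": time; "joint_pos": joint angles; "joint_velocities": joint speeds; "joint_torque": joint torques, N m; "tool_pos": TCP position; "eef_rot": TCP orientation; "ft_force": force on the tool from outside, world axes, zero at the start; "torque": the same for the moment, N m; "grip_width": finger opening in m.
Only numpy, scipy, OpenCV 4.12 (cv2) and the standard library are available. Lean on these libraries where they do the work, as an engineer would, in place of code of your own. Each camera call takes 0.05 s, during which the arm holds its last target.

### The job

Make the resin mount that stands on the runway ready for scribing by loading it into the hold-down fixture: with one fingertip press the thumb plate down and keep the spring flap up while the other fingertip pushes the mount along the lane and under the flap until it is fully home against the stop at the end of the lane, then let go so that the flap closes on the mount and clamps it. Only push the mount, flat along the runway; do not lift it or tip it, and leave everything else on the bench where it is.

Things in the scene. Friction and masses are not known exactly. Their poses are not given: they have to be found in the camera images.
- fixture: Hold-down fixture screwed to the bench: aluminium base plate 137 x 107 mm, 6 mm thick. Origin on the bench; the plate spans x -75 to +62, y -56 to +51 mm of its frame, z up. A lane runs along +x at y = -30 mm between two rails, 12 mm high above the plate and 34 mm apart for x -20 to +45, flaring to 62 mm apart at x = -55. A flat steel stop, 17 mm above the plate, closes the lane at x = 45.5 mm.
- nest (a point): Point on the base plate (6 mm above the bench, 30 mm ahead of the fixture's origin, mid-lane) where the centre of the mount's underside is when the mount is fully home against the stop. Axes as the fixture's: the mount is pushed along +x. The flap lies over x -11 to +13 mm from here; a finger behind the mount (rear 15.5 mm before this point when home) stays 4 mm in front of the flap's near edge.
- flap (a joint): Angle of the rocker, rad. A hinge pin lies along the fixture's x at y = -4 mm, 31 mm above the bench. The windowed flap reaches 43 mm from it to -y over the lane. 0 = closed on the empty lane: it slopes down 0.40 rad and its near edge blocks the mount; 0.40 = level, resting on a 21 mm mount; 0.70 = fully up. Above 0.43 it clears the mount. A spring shuts it.
- thumb_plate (a point): Middle of the top of the thumb plate, the rocker's other arm: 70 mm along the fixture's x (-35 to +35 mm), 12 to 52 mm beside the pin on its +y side; this point is 36 mm from the pin and 62 mm from mid-lane. Moves with the flap: 40 mm above the bench when closed, 15 mm with the flap fully up (plate then slopes down 0.3 rad from the pin). Pressing takes 2 to 4 N; a fingertip may slide along it.
- mount_mid (a point): Centre (half-way up) of the work piece: black resin mount, a cylinder 31 mm in diameter and 21 mm high, about 20 g, with a polished metal face on top; it stands on the runway (the base plate in front of the rails) between the flared rails, 16.5 mm above the bench.
- mount_0: Bystander, leave alone: black resin mount, 31 mm diameter, 18 mm high, on the bench beside the fixture. Origin under its centre.
- mount_2: Bystander, leave alone: resin mount, 31 mm diameter, 24 mm high, on the bench beside the fixture. Origin under its centre.
- mount_3: Bystander, leave alone: black resin mount, 31 mm diameter, 18 mm high, left of the fixture. Origin under its centre.
- loupe: Bystander, leave alone: black eye loupe, 36 mm diameter, 38 mm high, left of the fixture. Origin under its centre.
- swab_jar: Bystander, leave alone: clear jar of cotton swabs, 68 mm diameter, 82 mm high. Origin under its centre.
- tweezers: Bystander, leave alone: tweezers, 121 mm long, lying flat. Origin under the middle.
- caliper: Bystander, leave alone: caliper, 230 mm long, lying flat on the right. Origin under the middle.
Things that resemble listed ones, but are neither listed nor needed, are in the scene too. What is shaped like the part that bears mount_mid but blue or red is not meant.

How it is judged:
On the way, in this order (a step that is already met when the one before it is completed fails the run):
1. a finger presses the thumb plate and the flap is up, clear of the mount (value of joint flap above 0.43 rad and contact force between the fingers and flap above 0.5 N), for 0.1 s.
2. the mount is home against the stop while a finger still holds the flap up (horizontal distance between mount_mid and nest below 0.0035 m and value of joint flap above 0.42 rad and contact force between the fingers and flap above 0.5 N), for 0.1 s.
At the end, for the whole second after the job is handed in: The mount stands flat and at rest with its centre within 3.5 mm of the nest point (against the stop), and the released flap lies level on it (0.35 to 0.45 rad) and presses it down with more than 0.8 N (horizontal distance between mount_mid and nest below 0.0035 m and z of mount_mid in the frame of nest between 0.0085 and 0.0125 m and angle between mount_mid's own z axis and vertical below 0.06 rad and value of joint flap between 0.35 and 0.45 rad and contact force between flap and mount_1 above 0.8 N and linear speed of mount_1 below 0.01 m/s); the robot touches nothing.
It fails at once if the mount is lifted off the runway (more than 6 mm up) (z of mount_mid in the frame of nest above 0.0165 m).
It fails at once if the mount is tipped by more than 0.35 rad (angle between mount_mid's own z axis and vertical above 0.35 rad).
It fails at once if a bystander is moved by more than 15 mm (distance of any of mount_0, mount_2, mount_3, loupe, swab_jar, tweezers, caliper from where it was at the start of the episode above 0.015 m).
It also fails if it takes over 48 s, if anything falls off the work surface, if the arm or the gripper's body presses on something with over 40 N, if the wrist force passes 120 N, or if a joint passes its speed limit or range.

## Working session

There is one attempt and no reset: what is moved stays moved. The work goes in short steps, Python scripts to look and compute and a tool call to move; the robot and the scene stay as the last step left them, time stands still between calls to the robot, and variables do not carry over. Pictures are saved under pics/ and viewed, and the job is handed in when it is done.

Besides the shell and the picture viewer there is one more tool, called as a command line: name --argument value ..., lists and objects as JSON in quotes. jog_arm: Moves the arm, as the interface text tells. Its arguments: {"type":"object","properties":{"slide":{"type":"array","items":{"type":"array","items":{"type":"number"}}},"angular":{"type":"array","items":{"type":"array","items":{"type":"number"}}},"claw":{"type":"array","items":{"type":"number"}},"squeeze":{"type":"number"}},"required":["slide","angular","claw"]}

```bash
ls; mkdir -p pics; python3 - <<'E'
from bench import robot
import cv2
print(robot.state())
for n in ["scene","top"]:
    c=robot.calibration(n);print(n,c)
    cv2.imwrite(f"pics/{n}0.png",cv2.cvtColor(robot.snapshot(n),cv2.COLOR_RGB2BGR))
E
```

```text
pics
{'clock': 0.0, 'joint_pos': array([ 1.1773961 ,  0.33285676, -0.06472953,  1.46092222,  0.02158382,
        1.34988569, -0.08850842]), 'joint_velocities': array([-0.00124155,  0.00063616,  0.00042638, -0.00071302, -0.00052451,
        0.0005486 ,  0.00053532]), 'joint_torque': array([-1.48202864e-03, -6.23236871e+01,  2.32533517e-02, -3.89905107e+01,
       -6.16856944e-02,  3.93911975e-02,  1.27142475e-04]), 'tool_pos': array([ 0.22634081, -0.582129  ,  0.19167259]), 'eef_rot': array([ 0.39951445,  0.5840176 , -0.39898681,  0.58319908]), 'ft_force': array([-0.41879759,  0.20955128,  0.16672721]), 'torque': array([0.06647633, 0.03086799, 0.00979349]), 'grip_width': 0.08706395580744258}
scene {'fovy': 43.81021631890535, 'cx': 327.5104661092675, 'cy': 237.59437078413686, 'cam_to_world': array([[-0.63287937, -0.34145573,  0.69488969, -0.31012392],
       [-0.77410893,  0.26190122, -0.57633594,  0.60625658],
       [ 0.01480075, -0.90267144, -0.43007581,  0.57487253],
       [ 0.        ,  0.        ,  0.        ,  1.        ]])}
top {'fovy': 48.13955595678026, 'cx': 316.0965584245268, 'cy': 232.38147148954567, 'cam_to_world': array([[-0.07516597, -0.97666429,  0.20118881,  0.26930253],
       [-0.99716639,  0.07423552, -0.01217662, -0.08660102],
       [-0.00304289, -0.20153398, -0.9794768 ,  1.32174336],
       [ 0.        ,  0.        ,  0.        ,  1.        ]])}
```

View pics/top0.png

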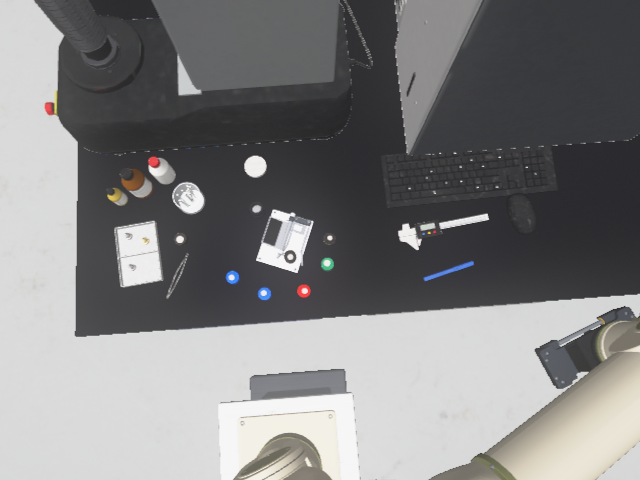

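View pics/scene0.png

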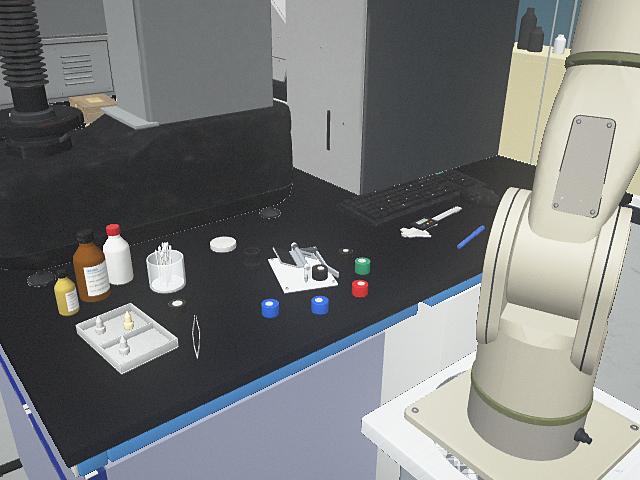

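```bash
python3 - <<'E'
import cv2
a=cv2.imread("pics/top0.png")[195:315,210:360]
cv2.imwrite("pics/top0c.png",cv2.resize(a,(750,600),interpolation=cv2.INTER_CUBIC))
a=cv2.imread("pics/scene0.png")[220:320,250:380]
cv2.imwrite("pics/scene0c.png",cv2.resize(a,(780,600),interpolation=cv2.INTER_CUBIC))
E
```

```text
(no output)
```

View pics/top0c.png

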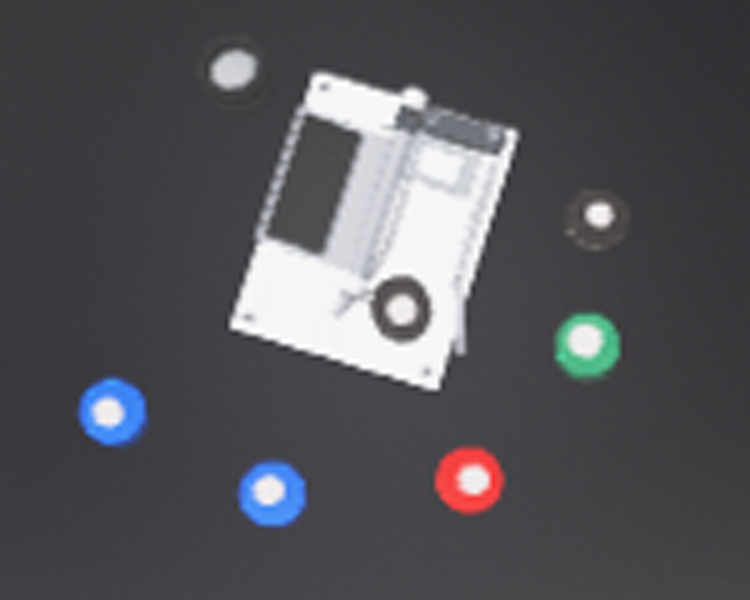

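View pics/scene0c.png

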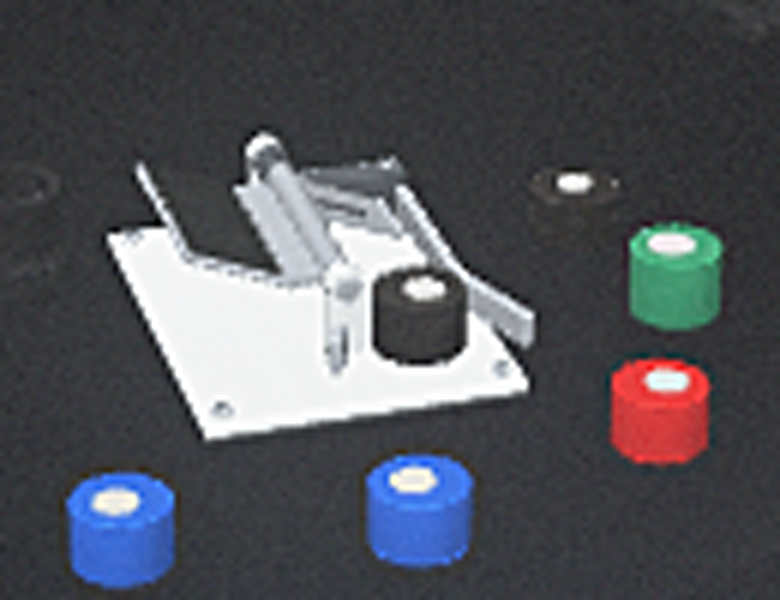

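The top crop (5x, offset 210,195) shows the fixture plate with corners at about (316,72), (517,132), (438,390) and (230,327). The candidates for the work piece are:
- black mount at crop (402,309), on the runway between the flared rails
- black mounts at full-image (329,239) and (180,239), off the plate
- blue mounts at (232,277) and (264,294), red at (304,291), green at (327,264)

Only the black one on the plate fits the description.

```bash
cat > h.py <<'E'
import numpy as np, cv2
from scipy.spatial.transform import Rotation as R
from scipy.optimize import least_squares
def ray(c,uv,fish=False):
    f=240/np.tan(np.radians(c['fovy']/2)); d=np.array([uv[0]-c['cx'],uv[1]-c['cy']],float)
    if fish:
        r=np.hypot(*d); th=r/f; v=np.array([*(d/max(r,1e-9)*np.sin(th)),np.cos(th)])
    else: v=np.array([d[0]/f,d[1]/f,1])
    T=c['cam_to_world']; return T[:3,3],T[:3,:3]@v
def onz(c,uv,z,fish=False):
    o,d=ray(c,uv,fish); return (o+d*(z-o[2])/d[2])[:2]
def fit(F,W):
    # 2D rigid: W = Rot F + t
    F=np.array(F);W=np.array(W);fm,wm=F.mean(0),W.mean(0)
    a=F-fm;b=W-wm; th=np.arctan2((a[:,0]*b[:,1]-a[:,1]*b[:,0]).sum(),(a*b).sum())
    Q=np.array([[np.cos(th),-np.sin(th)],[np.sin(th),np.cos(th)]]);t=wm-Q@fm
    return th,t,W-(F@Q.T+t)
def loc(th,t,w):
    Q=np.array([[np.cos(th),-np.sin(th)],[np.sin(th),np.cos(th)]]); return Q.T@(np.array(w)-t)
E
python3 - <<'E'
from h import *
from bench import robot
c=robot.calibration("top")
px=[(316,72),(517,132),(438,390),(230,327)]
W=[onz(c,(210+u/5,195+v/5),.006) for u,v in px]
th,t,res=fit([(.062,.051),(.062,-.056),(-.075,-.056),(-.075,.051)],W)
print(th,t,res*1e3)
m=onz(c,(210+401/5,195+309/5),.027);print(m,loc(th,t,m)*1e3)
s=robot.state();print(R.from_quat(s['eef_rot']).as_matrix())
w=robot.calibration("wrist");print(w); 
cv2.imwrite("pics/w0.png",cv2.cvtColor(robot.snapshot("wrist"),cv2.COLOR_RGB2BGR))
T=np.eye(4);T[:3,:3]=R.from_quat(s['eef_rot']).as_matrix();T[:3,3]=s['tool_pos'];print(np.linalg.inv(T)@w['cam_to_world'])
E
```

```text
-0.37118889663348714 [ 0.53106095 -0.02428852] [[-0.54315603 -0.2394221 ]
 [-0.38096688  0.64068889]
 [ 0.34263738 -0.60242279]
 [ 0.58148552  0.20115599]]
[ 0.47942968 -0.03517826] [-44.1650464  -28.87599586]
[[-5.44518829e-04  9.32042171e-01  3.62349410e-01]
 [ 1.19079234e-03  3.62349811e-01 -9.32041414e-01]
 [-9.99999143e-01 -7.60311988e-05 -1.30717497e-03]]
{'fovy': 65.70646984690485, 'cx': 322.9679872858825, 'cy': 243.9487652633898, 'cam_to_world': array([[ 0.36207765, -0.88899359, -0.28033939,  0.30487442],
       [-0.93214736, -0.34564881, -0.10783411, -0.55290385],
       [-0.00103515,  0.30036194, -0.95382474,  0.38509246],
       [ 0.        ,  0.        ,  0.        ,  1.        ]])}
[[-2.72007786e-04 -3.00289206e-01  9.53848163e-01 -1.93365397e-01]
 [-2.91699629e-04 -9.53848134e-01 -3.00289280e-01  8.38139431e-02]
 [ 9.99999920e-01 -3.59918178e-04  1.71859869e-04  9.43603456e-04]
 [ 0.00000000e+00  0.00000000e+00  0.00000000e+00  1.00000000e+00]]
```

View pics/w0.png

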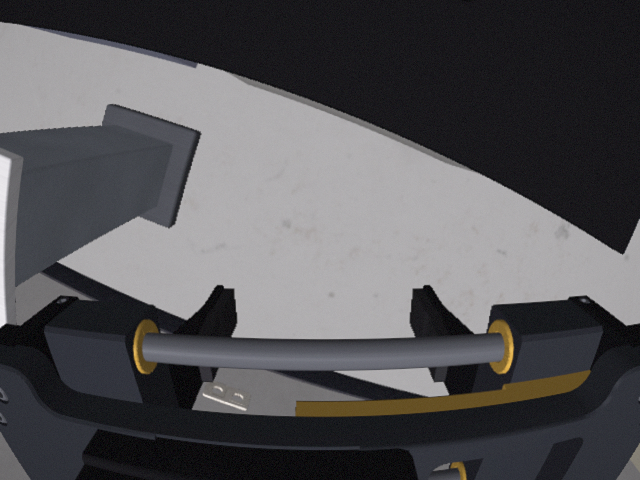

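The plate corners fit to under 1 mm: fixture yaw −0.371 rad, origin (0.531, −0.024). The mount is at fixture (−44, −29) mm and needs a short push first, because the thumb plate only starts at x = −35. The plan:
1. Nudge the mount to just before the flap with shut fingers.
2. Turn 90°, press the thumb plate and push the mount home.

First I go to a hover to look.

```bash
cat >> h.py <<'E'
TH,T0=-0.3712,np.array([.53106,-.02429])
try:
    import json; TH,T0=json.load(open('fix.json')); T0=np.array(T0)
except Exception: pass
def plan(robot,fx,fy,z,mode):
    """fixture coords mm -> slide/angular. mode 1: tool y=+fy ; 2: tool y=+fx"""
    s=robot.state(); Rm=R.from_quat(s['eef_rot']).as_matrix()
    c,sn=np.cos(TH),np.sin(TH);ex=np.array([c,sn,0]);ey=np.array([-sn,c,0]);d=np.array([0,0,-1.])
    y=ey if mode==1 else ex
    Rt=np.column_stack([d,y,np.cross(d,y)])
    p=np.array([*T0,0])+ex*fx/1e3+ey*fy/1e3+[0,0,z/1e3]
    print('target',p,'slide',np.round(Rm.T@(p-s['tool_pos'])*1e3,1),'ang',np.round(R.from_matrix(Rm.T@Rt).as_rotvec(),4))
def where(robot):
    s=robot.state();Rm=R.from_quat(s['eef_rot']).as_matrix()
    print('t',s['clock'],'fix mm',loc(TH,T0,s['tool_pos'][:2])*1e3,'z',s['tool_pos'][2]*1e3,'F',s['ft_force'],'w',s['grip_width'],'toolx',Rm[:,0],'yawy',np.arctan2(Rm[1,1],Rm[0,1])-TH)
E
python3 - <<'E'
from h import *
from bench import robot
plan(robot,-85,-30,120,1)
c=robot.calibration("top")
for n,u,v in [("blue",272,493),("red",470,480),("green",588,345),("blk",598,215)]:
  print(n,loc(TH,T0,onz(c,(210+u/5,195+v/5),.02))*1e3)
E
```

```text
target [ 0.4409671 -0.0214144  0.12     ] slide [  72.3  403.2 -444.9] ang [-8.288e-01 -1.000e-03 -4.000e-04]
blue [-147.19609091    4.39382812]
red [-113.30206323  -85.33820652]
green [ -33.56076431 -121.01120283]
blk [  29.87405497 -107.12095635]
```

jog_arm --slide '[[72, 403, -445], [72, 403, -445], [72, 403, -445], [72, 403, -445], [72, 403, -445], [72, 403, -445], [72, 403, -445], [72, 403, -445], [72, 403, -445], [72, 403, -445], [72, 403, -445], [72, 403, -445], [72, 403, -445], [72, 403, -445], [72, 403, -445], [72, 403, -445], [72, 403, -445], [72, 403, -445]]' --angular '[[-0.829, -0.001, 0], [-0.829, -0.001, 0], [-0.829, -0.001, 0], [-0.829, -0.001, 0], [-0.829, -0.001, 0], [-0.829, -0.001, 0], [-0.829, -0.001, 0], [-0.829, -0.001, 0], [-0.829, -0.001, 0], [-0.829, -0.001, 0], [-0.829, -0.001, 0], [-0.829, -0.001, 0], [-0.829, -0.001, 0], [-0.829, -0.001, 0], [-0.829, -0.001, 0], [-0.829, -0.001, 0], [-0.829, -0.001, 0], [-0.829, -0.001, 0]]' --claw '[0, 0, 0, 0, 0, 0, 0, 0, 0, 0, 0, 0, 0, 0, 0, 0, 0, 0]' --squeeze 5

```text
clock: 1.95
tool_pos: [0.4406, -0.0221, 0.1204]
eef_rot: [0.131, 0.695, -0.131, 0.695]
ft_force: [-0.3, -0.0, -0.6]
grip_width: 0.0003
```

```bash
python3 - <<'E'
from h import *
from bench import robot
where(robot)
np.save('wc1.npy',robot.calibration("wrist"),allow_pickle=True)
cv2.imwrite("pics/w1.png",cv2.cvtColor(robot.snapshot("wrist"),cv2.COLOR_RGB2BGR))
plan(robot,-85,-30,16,1)
print(robot.state()['joint_pos'])
E
```

```text
t 1.95 fix mm [-85.08018468 -30.7938347 ] z 120.40304400280156 F [-0.25897283 -0.04243618 -0.56781179] w 0.00028941400241199686 toolx [ 4.32187230e-04  3.20435915e-05 -9.99999906e-01] yawy 1.5696064221604367
target [ 0.4409671 -0.0214144  0.016    ] slide [1.044e+02 6.000e-01 1.000e-01] ang [-0.0008  0.0003 -0.0002]
[ 0.66330167  0.02229676 -0.71329431  1.98336841  0.01599964  1.14108408
 -0.42855873]
```

View pics/w1.png

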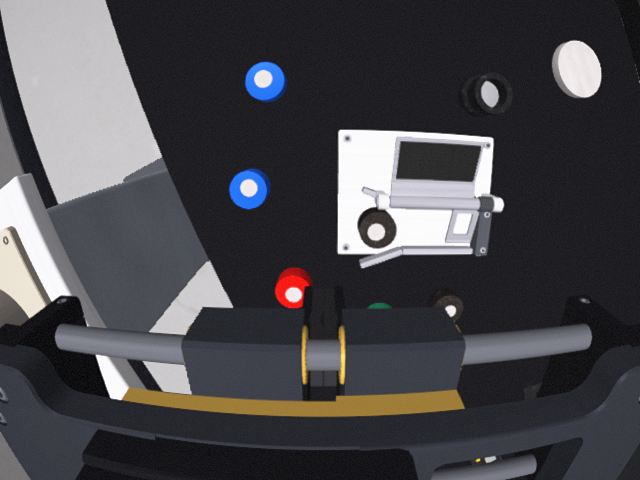

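The wrist view shows the fixture plate at about (338–494, 130–255), the work mount at (377,228) and the black thumb plate at (440,160). I'll take an enlarged crop to cross-check the pose.

```bash
python3 - <<'E'
import cv2
a=cv2.imread("pics/w1.png")[120:275,320:520]
cv2.imwrite("pics/w1c.png",cv2.resize(a,(774,600),interpolation=cv2.INTER_CUBIC))
E
```

```text
(no output)
```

View pics/w1c.png

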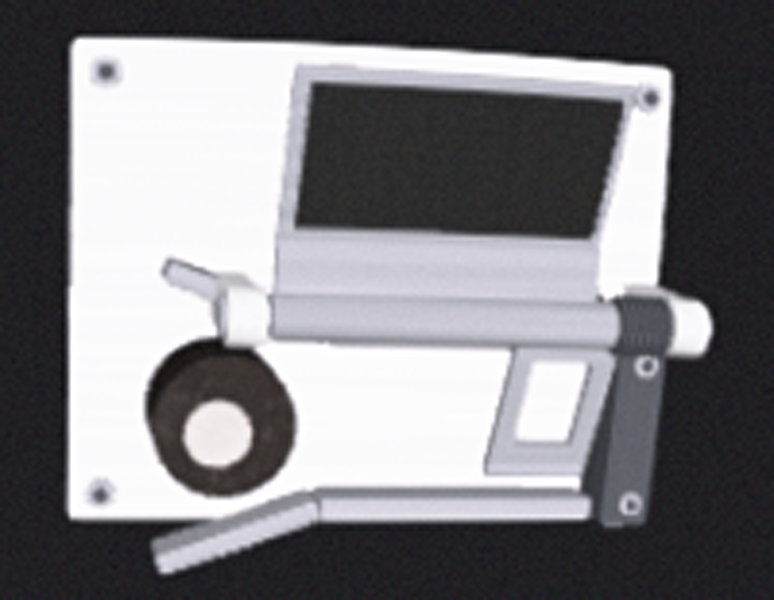

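```bash
python3 - <<'E'
from h import *
c=np.load('wc1.npy',allow_pickle=True).item()
f=lambda u,v:(320+u/3.87,120+v/3.87)
W=[onz(c,f(*p),.006,True) for p in [(72,38),(672,68),(68,520)]]
th,t,res=fit([(-.075,.051),(.062,.051),(-.075,-.056)],W)
print(th,t,res*1e3)
m=onz(c,f(224,420),.027,True);print('top rim',loc(TH,T0,m)*1e3, loc(th,t,m)*1e3)
for p in [(295,285-49),(597,240),(297,66),(630,98)]: print(loc(TH,T0,onz(c,f(*p),.04,True))*1e3)
E
```

```text
-0.37127706455275455 [ 0.53540041 -0.02429946] [[ 0.0946655   0.03888124]
 [-0.0259745   0.03982814]
 [-0.068691   -0.07870938]]
top rim [-39.56667141 -25.38039699] [-43.61282573 -26.94935408]
[-28.81312264  15.15107083]
[34.69299891 16.38379031]
[-29.3652962   48.15873475]
[40.17916589 45.68219285]
```

```bash
python3 - <<'E'
from h import *
from bench import robot
c=robot.calibration("scene")
f=lambda u,v:(250+u/6,220+v/6)
W=[onz(c,f(*p),.006) for p in [(107,234),(205,430),(528,384)]]
th,t,res=fit([(.062,.051),(-.075,.051),(-.075,-.056)],W)
print(th,t,res*1e3)
cv2.imwrite("pics/top1.png",cv2.cvtColor(robot.snapshot("top"),cv2.COLOR_RGB2BGR))
cv2.imwrite("pics/scene1.png",cv2.cvtColor(robot.snapshot("scene"),cv2.COLOR_RGB2BGR))
# project TCP
for n in ("top","scene"):
    c=robot.calibration(n);p=np.linalg.inv(c['cam_to_world'])@np.array([*robot.state()['tool_pos'],1]);fl=240/np.tan(np.radians(c['fovy']/2))
    print(n,p[0]/p[2]*fl+c['cx'],p[1]/p[2]*fl+c['cy'])
a=cv2.imread("pics/scene1.png")[150:330,220:460]
cv2.imwrite("pics/scene1c.png",cv2.resize(a,(800,600),interpolation=cv2.INTER_CUBIC))
E
```

```text
-0.3809435437654362 [ 0.52799004 -0.01850263] [[ 0.02376245  0.18356469]
 [-0.10590566 -1.00592192]
 [ 0.08214321  0.82235723]]
top 283.2556518289335 267.70667699126847
scene 329.8288673729181 231.76299830190382
```

View pics/scene1c.png

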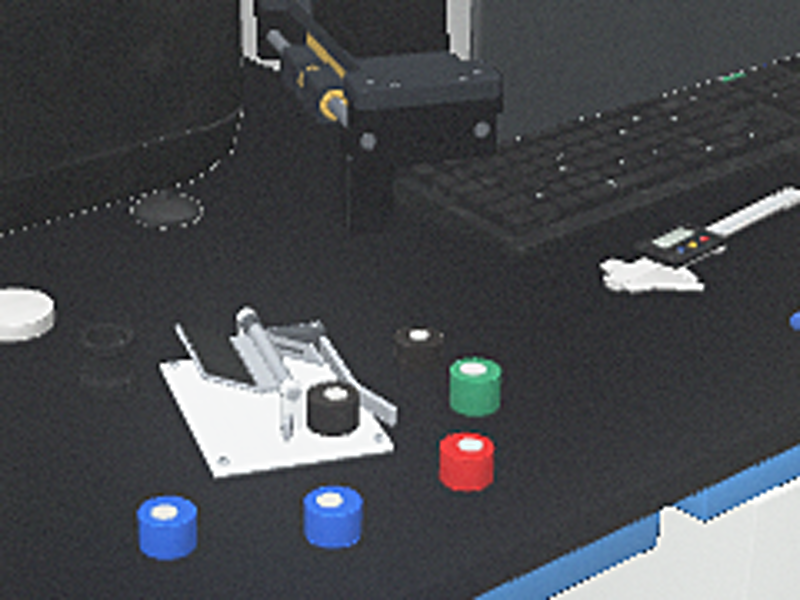

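```bash
python3 - <<'E'
import cv2,numpy as np
a=cv2.imread("pics/scene1.png")[190:250,290:370].astype(float)
a=np.clip(a*3,0,255).astype(np.uint8)
cv2.imwrite("pics/s1d.png",cv2.resize(a,(800,600),interpolation=cv2.INTER_CUBIC))
a=cv2.imread("pics/top1.png")[225:315,225:345].astype(float)
a=np.clip(a*2,0,255).astype(np.uint8)
cv2.imwrite("pics/t1d.png",cv2.resize(a,(800,600),interpolation=cv2.INTER_CUBIC))
E
```

```text
(no output)
```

View pics/s1d.png

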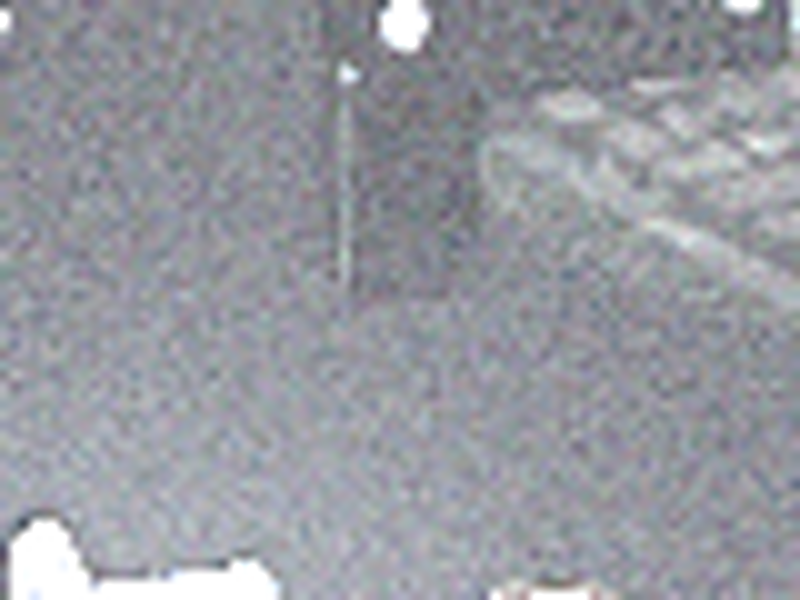

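View pics/t1d.png

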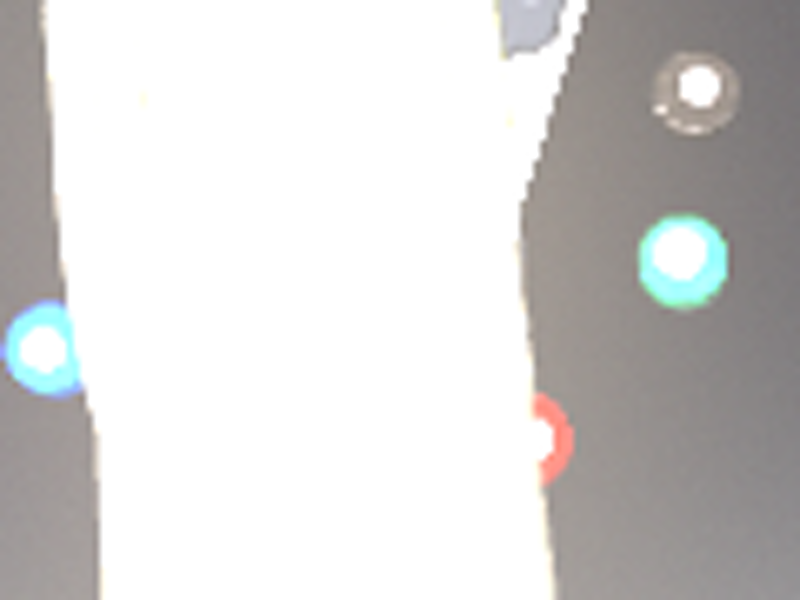

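```bash
python3 - <<'E'
import cv2,numpy as np
a=cv2.imread("pics/w1.png")[240:360,240:400].astype(float)
a=np.clip(a*2.5,0,255).astype(np.uint8)
cv2.imwrite("pics/w1d.png",cv2.resize(a,(800,600),interpolation=cv2.INTER_CUBIC))
a=cv2.imread("pics/w0.png")[250:370,180:340].astype(float)
a=np.clip(a*2.5,0,255).astype(np.uint8)
cv2.imwrite("pics/w0d.png",cv2.resize(a,(800,600),interpolation=cv2.INTER_CUBIC))
E
```

```text
(no output)
```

View pics/w1d.png

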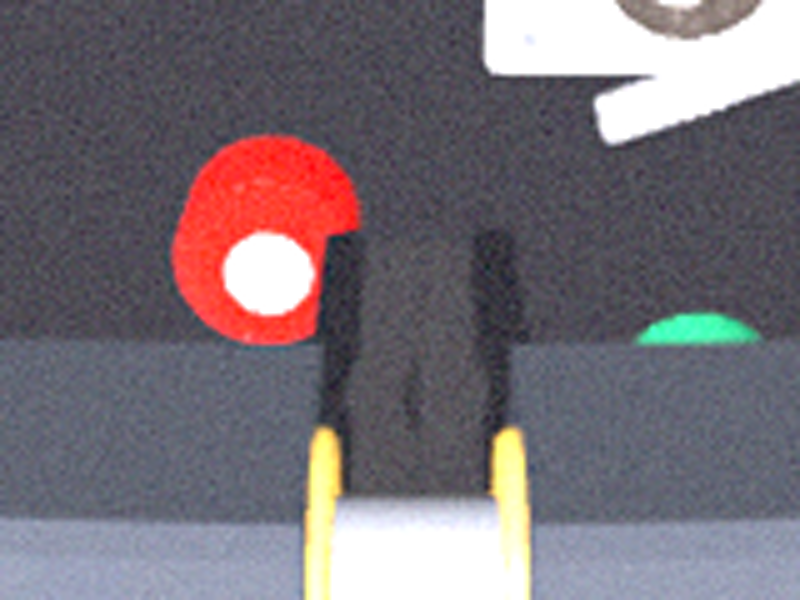

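View pics/w0d.png

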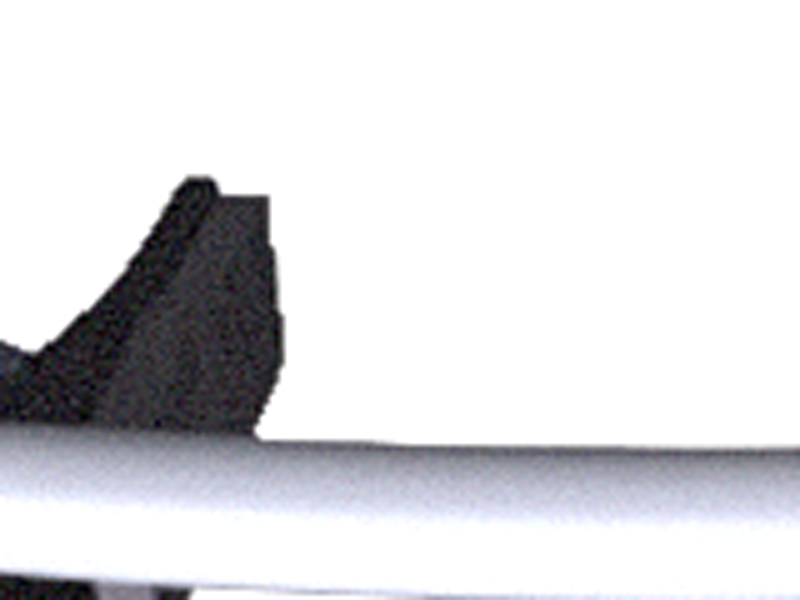

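The fingertip appears about 20 mm higher in the scene and wrist views than the TCP projection says. I'll descend carefully in front of the mount and check it visually and by contact.

jog_arm --slide '[[30, 0.6, -5], [60, 0.6, -5], [90, 0.6, -5], [95, 0.6, -5], [95, 0.6, -5]]' --angular '[[0, 0, 0], [0, 0, 0], [0, 0, 0], [0, 0, 0], [0, 0, 0]]' --claw '[0, 0, 0, 0, 0]'

```text
clock: 2.6
tool_pos: [0.4358, -0.0191, 0.0252]
eef_rot: [0.131, 0.695, -0.13, 0.694]
ft_force: [0.6, 1.0, 0.1]
grip_width: 0.0005
```

```bash
python3 - <<'E'
from h import *
from bench import robot
where(robot)
c=robot.calibration("scene")
im=cv2.cvtColor(robot.snapshot("scene"),cv2.COLOR_RGB2BGR);cv2.imwrite("pics/scene2.png",im)
p=np.linalg.inv(c['cam_to_world'])@np.array([*robot.state()['tool_pos'],1]);fl=240/np.tan(np.radians(c['fovy']/2))
print(p[0]/p[2]*fl+c['cx'],p[1]/p[2]*fl+c['cy'])
a=np.clip(im[200:320,270:430].astype(float)*2,0,255).astype(np.uint8)
cv2.imwrite("pics/s2d.png",cv2.resize(a,(800,600),interpolation=cv2.INTER_CUBIC))
im=cv2.cvtColor(robot.snapshot("wrist"),cv2.COLOR_RGB2BGR);cv2.imwrite("pics/w2.png",im)
E
```

```text
t 2.6 fix mm [-90.64086037 -29.67889548] z 25.239525625870424 F [0.565215   0.95381005 0.10532506] w 0.0004684527021454198 toolx [-1.13729397e-03  9.28424387e-04 -9.99998922e-01] yawy 1.5706451028317505
329.3039966379842 278.5396177165362
```

View pics/s2d.png

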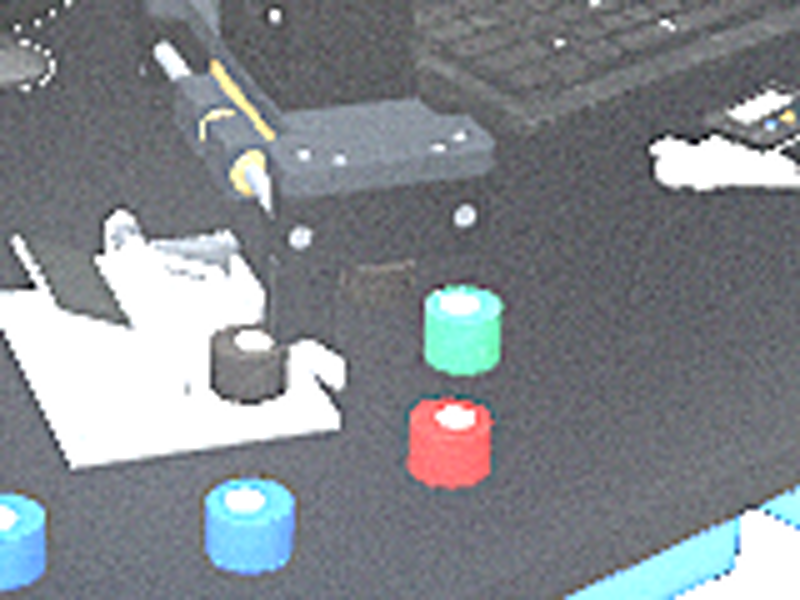

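View pics/w2.png

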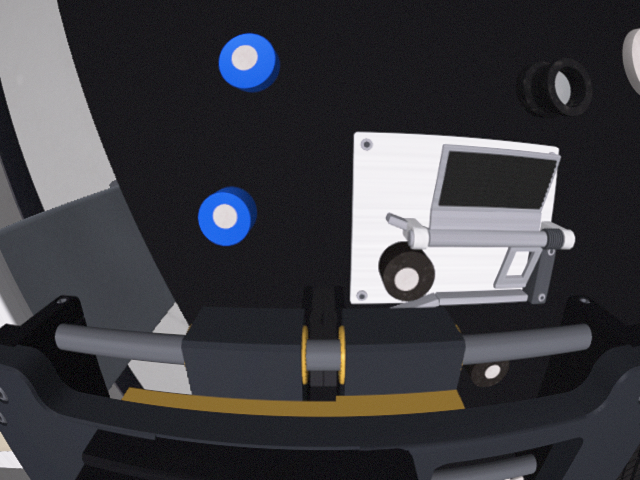

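```bash
python3 - <<'E'
from h import *
im=cv2.imread("pics/scene2.png")
a=np.clip(im[235:295,300:380].astype(float)*3,0,255).astype(np.uint8)
cv2.imwrite("pics/s2e.png",cv2.resize(a,(800,600),interpolation=cv2.INTER_CUBIC))
im=cv2.imread("pics/w2.png")
a=np.clip(im[260:350,270:390].astype(float)*3,0,255).astype(np.uint8)
cv2.imwrite("pics/w2e.png",cv2.resize(a,(800,600),interpolation=cv2.INTER_CUBIC))
E
```

```text
(no output)
```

View pics/s2e.png

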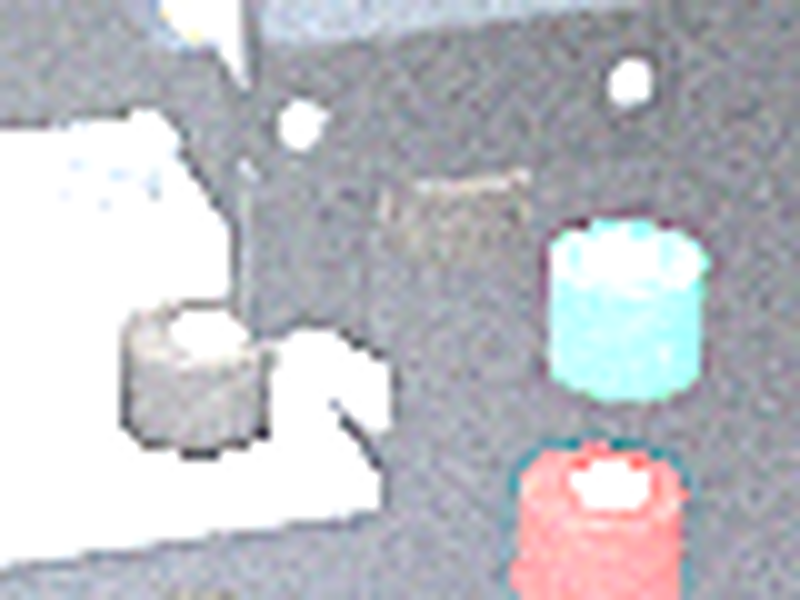

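View pics/w2e.png

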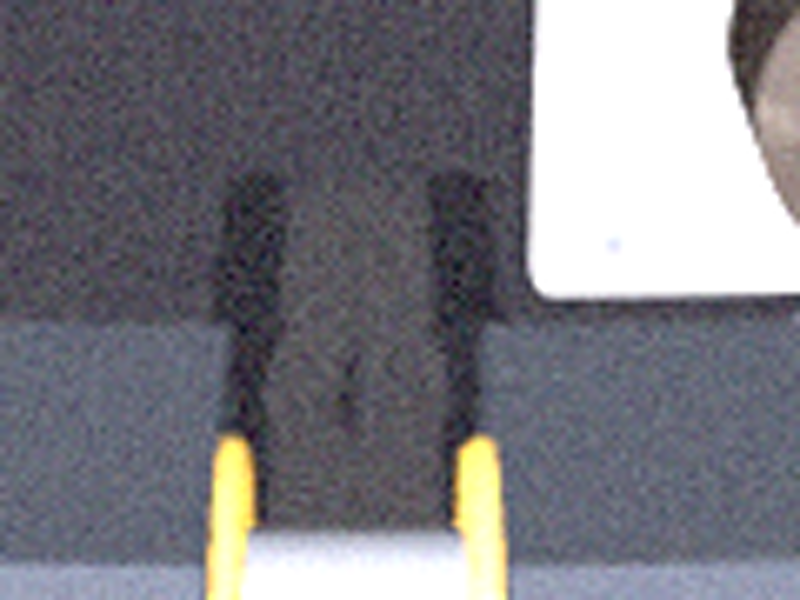

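jog_arm --slide '[[10, 0, -6], [20, 0, -6], [22, 0, -6], [22, 0, -6]]' --angular '[[0, 0, 0], [0, 0, 0], [0, 0, 0], [0, 0, 0]]' --claw '[0, 0, 0, 0]'

```text
clock: 3.1
tool_pos: [0.4313, -0.017, 0.0042]
eef_rot: [0.131, 0.695, -0.13, 0.695]
ft_force: [0.0, -0.5, -1.3]
grip_width: 0.0004
```

```bash
python3 - <<'E'
from h import *
from bench import robot
where(robot)
im=cv2.cvtColor(robot.snapshot("scene"),cv2.COLOR_RGB2BGR);cv2.imwrite("pics/scene3.png",im)
a=np.clip(im[235:295,290:370].astype(float)*3,0,255).astype(np.uint8)
cv2.imwrite("pics/s3e.png",cv2.resize(a,(800,600),interpolation=cv2.INTER_CUBIC))
E
```

```text
t 3.1 fix mm [-95.59001251 -29.41402481] z 4.243856720048657 F [ 0.02865753 -0.52173026 -1.2546097 ] w 0.00043520128818675134 toolx [ 1.10411368e-03  2.59375322e-04 -9.99999357e-01] yawy 1.5705262257387451
```

View pics/s3e.png

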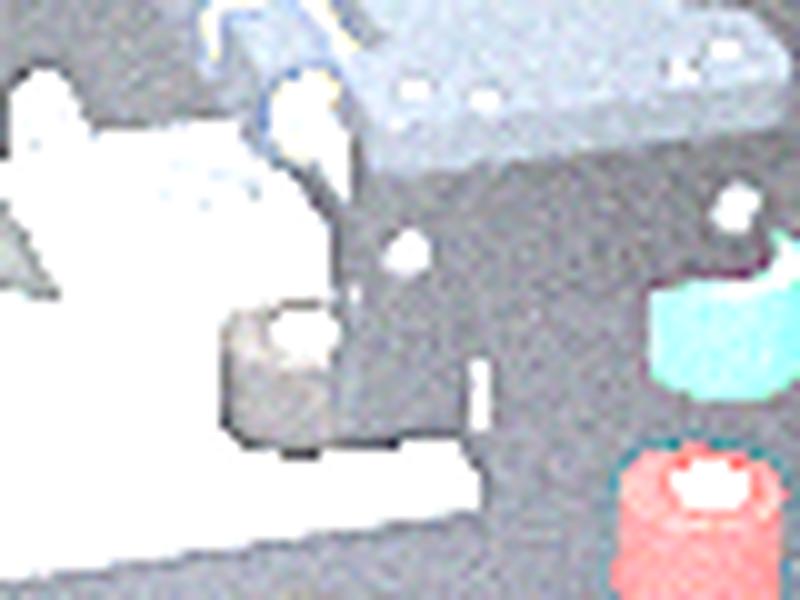

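```bash
python3 - <<'E'
from h import *
from bench import robot
s=robot.state();c=robot.calibration("scene");fl=240/np.tan(np.radians(c['fovy']/2))
for dz in (0,10,20,25,30):
    P=s['tool_pos']+[0,0,dz/1e3]
    p=np.linalg.inv(c['cam_to_world'])@np.array([*P,1]);print(dz,p[0]/p[2]*fl+c['cx'],p[1]/p[2]*fl+c['cy'])
E
```

```text
0 329.97591951968246 289.9961557616274
10 330.06461004311205 285.3687562726358
20 330.1539870312504 280.7055407086069
25 330.1989354449939 278.36037170131397
30 330.2440584849165 276.00609162938144
```

jog_arm --slide '[[4, 0, 0], [8, 0, 0], [12, 0, 0], [12, 0, 0]]' --angular '[[0, 0, 0], [0, 0, 0], [0, 0, 0], [0, 0, 0]]' --claw '[0, 0, 0, 0]'

```text
clock: 3.55
tool_pos: [0.4311, -0.0169, -0.0081]
eef_rot: [0.131, 0.695, -0.13, 0.695]
ft_force: [0.3, -1.3, -0.1]
grip_width: 0.0003
```

jog_arm --slide '[[3, 0, 0], [6, 0, 0], [9, 0, 0], [9, 0, 0]]' --angular '[[0, 0, 0], [0, 0, 0], [0, 0, 0], [0, 0, 0]]' --claw '[0, 0, 0, 0]'

```text
clock: 3.95
tool_pos: [0.4309, -0.0169, -0.0175]
eef_rot: [0.131, 0.695, -0.13, 0.695]
ft_force: [0.3, -0.4, 0.4]
grip_width: 0.0004
```

jog_arm --slide '[[2, 0, 0], [3, 0, 0], [3, 0, 0]]' --angular '[[0, 0, 0], [0, 0, 0], [0, 0, 0]]' --claw '[0, 0, 0]'

```text
clock: 4.25
tool_pos: [0.4308, -0.0169, -0.0206]
eef_rot: [0.131, 0.695, -0.13, 0.695]
ft_force: [-0.1, 0.3, 0.4]
grip_width: 0.0007
```

jog_arm --slide '[[2, 0, 0], [3, 0, 0], [3, 0, 0]]' --angular '[[0, 0, 0], [0, 0, 0], [0, 0, 0]]' --claw '[0, 0, 0]'

```text
clock: 4.55
tool_pos: [0.4307, -0.0169, -0.0237]
eef_rot: [0.131, 0.695, -0.13, 0.695]
ft_force: [0.4, 0.1, -0.1]
grip_width: 0.0004
```

```bash
python3 - <<'E'
from h import *
from bench import robot
where(robot)
im=cv2.cvtColor(robot.snapshot("scene"),cv2.COLOR_RGB2BGR);cv2.imwrite("pics/scene4.png",im)
a=np.clip(im[245:320,290:390].astype(float)*2.5,0,255).astype(np.uint8)
cv2.imwrite("pics/s4e.png",cv2.resize(a,(800,600),interpolation=cv2.INTER_CUBIC))
im=cv2.cvtColor(robot.snapshot("wrist"),cv2.COLOR_RGB2BGR);cv2.imwrite("pics/w4.png",im)
E
```

```text
t 4.55 fix mm [-96.24747472 -29.50757331] z -23.74861506414086 F [ 0.43244004  0.14911558 -0.14317908] w 0.0004350152975408356 toolx [-4.72848167e-04  7.97755943e-04 -9.99999570e-01] yawy 1.57065424867014
```

View pics/s4e.png

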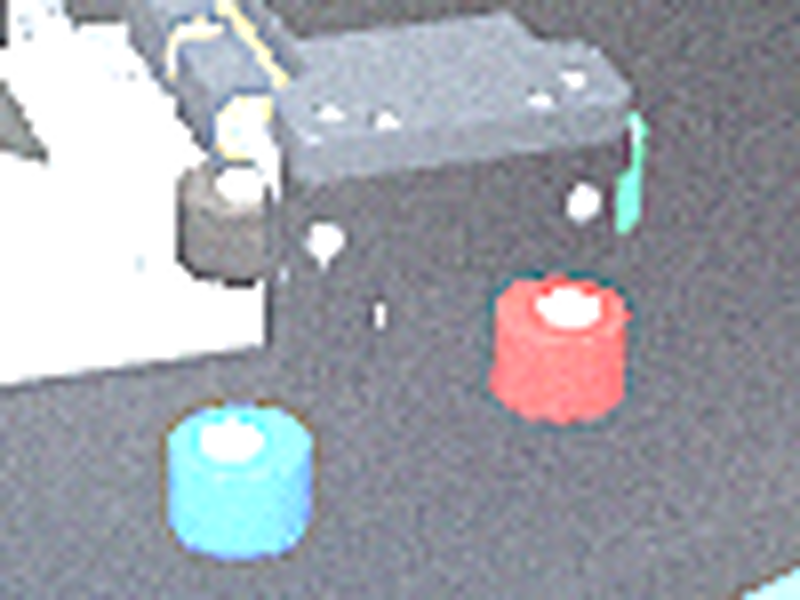

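View pics/w4.png

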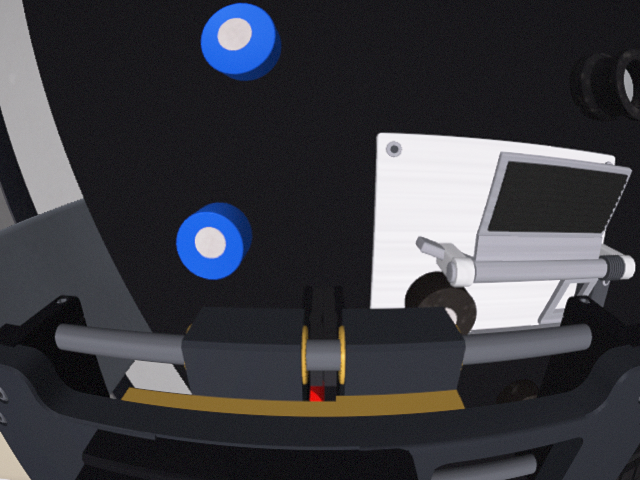

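jog_arm --slide '[[1, 0, 0], [2, 0, 0], [2, 0, 0]]' --angular '[[0, 0, 0], [0, 0, 0], [0, 0, 0]]' --claw '[0, 0, 0]'

```text
clock: 4.95
tool_pos: [0.4307, -0.0169, -0.0258]
eef_rot: [0.131, 0.695, -0.13, 0.695]
ft_force: [-0.2, 0.7, 0.1]
grip_width: 0.0007
```

jog_arm --slide '[[1, 0, 0], [2, 0, 0], [2, 0, 0]]' --angular '[[0, 0, 0], [0, 0, 0], [0, 0, 0]]' --claw '[0, 0, 0]'

```text
clock: 5.25
tool_pos: [0.4306, -0.0169, -0.0279]
eef_rot: [0.131, 0.695, -0.13, 0.695]
ft_force: [0.3, 0.0, 0.1]
grip_width: 0.0005
```

jog_arm --slide '[[1, 0, 0], [2, 0, 0], [2, 0, 0]]' --angular '[[0, 0, 0], [0, 0, 0], [0, 0, 0]]' --claw '[0, 0, 0]'

```text
clock: 5.55
tool_pos: [0.4306, -0.0169, -0.0297]
eef_rot: [0.131, 0.695, -0.13, 0.695]
ft_force: [-2.7, -0.2, 6.7]
grip_width: 0.0006
```

Contact with the bench came at TCP z ≈ −29 mm, so the real fingertips end about 28.5 mm behind the reported TCP, matching both views. I'll allow for that and average the fixture pose (0.5332, −0.0243).

```bash
echo '[-0.3712,[0.5332,-0.0243]]' > fix.json; python3 - <<'E'
from h import *
from bench import robot
where(robot)
plan(robot,-98,-29,-15,1)
plan(robot,-60,-29.5,-15,1)
plan(robot,-26,-30,-15,1)
E
```

```text
t 5.55 fix mm [-98.35781117 -30.29463056] z -29.680097226341143 F [-2.68077995 -0.19798338  6.66916592] w 0.00064979003542253 toolx [-9.51818712e-04  5.68132788e-04 -9.99999386e-01] yawy 1.5707460834103575
target [ 0.43135523 -0.01577696 -0.015     ] slide [-14.7   1.3   0.3] ang [-0.0001 -0.0011 -0.0002]
target [ 0.46658578 -0.0300268  -0.015     ] slide [-14.7   0.8  38.3] ang [-0.0001 -0.0011 -0.0002]
target [ 0.49808877 -0.0428257  -0.015     ] slide [-14.8   0.3  72.3] ang [-0.0001 -0.0011 -0.0002]
```

jog_arm --slide '[[-15, 1, 0], [-15, 1, 0], [-15, 1, 10], [-15, 1, 20], [-15, 1, 26], [-15, 1, 31], [-15, 1, 36], [-15, 1, 41], [-15, 0.5, 46], [-15, 0.5, 51], [-15, 0.5, 56], [-15, 0.5, 61], [-15, 0.5, 65], [-15, 0.5, 65]]' --angular '[[0, -0.001, 0], [0, -0.001, 0], [0, -0.001, 0], [0, -0.001, 0], [0, -0.001, 0], [0, -0.001, 0], [0, -0.001, 0], [0, -0.001, 0], [0, -0.001, 0], [0, -0.001, 0], [0, -0.001, 0], [0, -0.001, 0], [0, -0.001, 0], [0, -0.001, 0]]' --claw '[0, 0, 0, 0, 0, 0, 0, 0, 0, 0, 0, 0, 0, 0]'

```text
clock: 6.95
tool_pos: [0.4918, -0.0402, -0.0147]
eef_rot: [0.131, 0.695, -0.13, 0.695]
ft_force: [-0.1, -0.5, -0.5]
grip_width: 0.0003
```

```bash
python3 - <<'E'
from h import *
from bench import robot
where(robot)
np.save('wc5.npy',robot.calibration("wrist"),allow_pickle=True)
im=cv2.cvtColor(robot.snapshot("wrist"),cv2.COLOR_RGB2BGR);cv2.imwrite("pics/w5.png",im)
im=cv2.cvtColor(robot.snapshot("scene"),cv2.COLOR_RGB2BGR);cv2.imwrite("pics/scene5.png",im)
a=np.clip(im[210:300,250:370].astype(float)*1.5,0,255).astype(np.uint8)
cv2.imwrite("pics/s5e.png",cv2.resize(a,(800,600),interpolation=cv2.INTER_CUBIC))
E
```

```text
t 6.95 fix mm [-32.77766321 -29.78798766] z -14.707505536463653 F [-0.10279853 -0.47689755 -0.4637204 ] w 0.0003071319445275405 toolx [ 2.98683914e-04  3.51665817e-04 -9.99999894e-01] yawy 1.5703870212024789
```

View pics/w5.png

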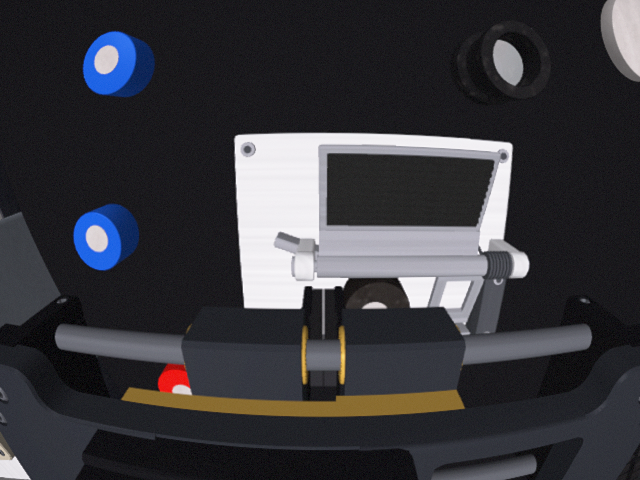

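View pics/s5e.png

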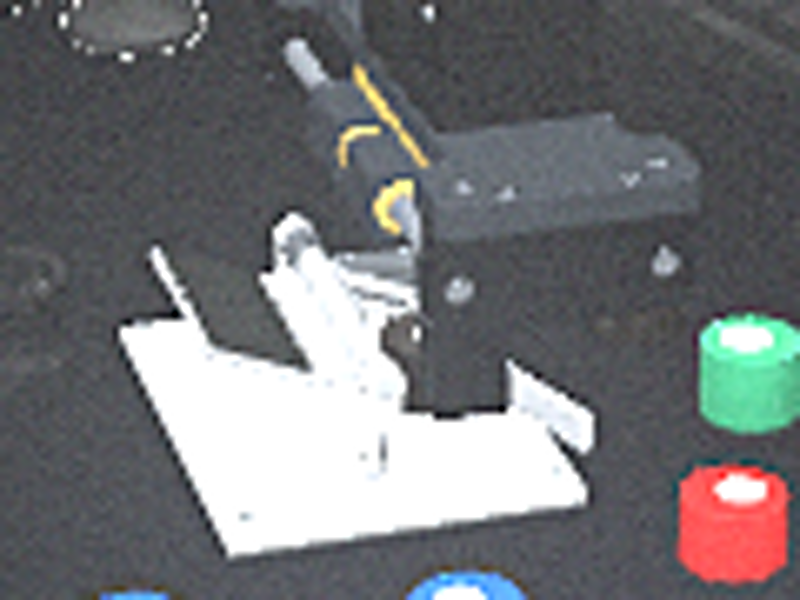

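The mount is in the lane at about wrist pixel (376,300), upright. Measuring where it is and refitting the fixture from this nearer view.

```bash
python3 - <<'E'
from h import *
c=np.load('wc5.npy',allow_pickle=True).item()
W=[onz(c,p,.006,True) for p in [(236,135.5),(512.5,143)]]
th,t,res=fit([(-.075,.051),(.062,.051)],W);print(th,t,res*1e3)
for p in [(376,277),(342,300),(410,300)]: print(loc(TH,T0,onz(c,p,.027,True))*1e3)
for p in [(320,146),(497,150)]: print('thumb far edge',loc(TH,T0,onz(c,p,.045,True))*1e3)
im=cv2.imread("pics/w5.png")
cv2.imwrite("pics/w5e.png",cv2.resize(np.clip(im[200:350,270:470]*1.5,0,255).astype(np.uint8),(800,600),interpolation=cv2.INTER_CUBIC))
E
```

```text
-0.371544947098068 [ 0.53554627 -0.02448964] [[ 0.65333233 -0.25456545]
 [-0.65333233  0.25456545]]
[ -7.95835236 -10.15507688]
[-22.91601015 -21.37188579]
[  8.6556724  -21.90595003]
thumb far edge [-32.56106001  47.47715084]
thumb far edge [35.25914234 48.65770585]
```

View pics/w5e.png

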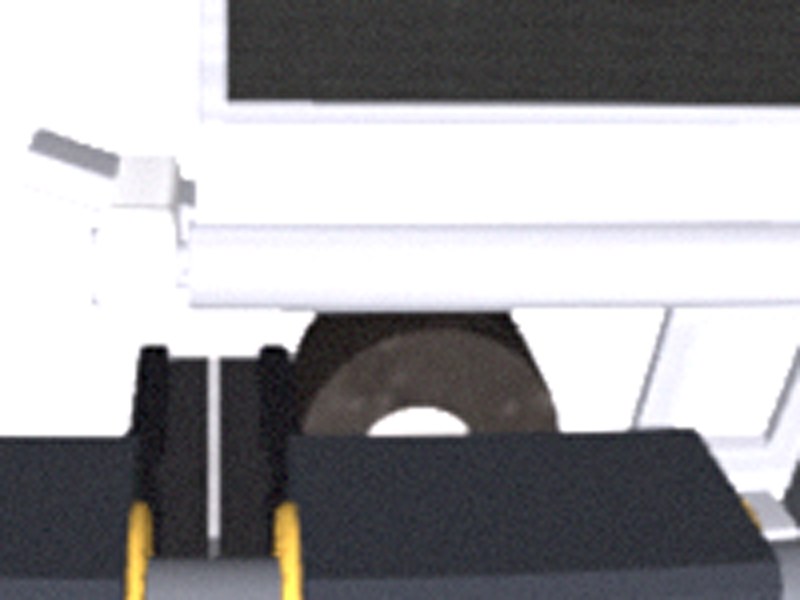

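The wrist fits agree with each other and with the tool, so I adopt T0 = (0.535, −0.0244). The next call advances 9 mm more and then lifts straight up.

jog_arm --slide '[[0, 0, 4], [0, 0, 8], [0, 0, 9], [0, 0, 9], [0, 0, 6], [-30, 0, 4], [-65, 0, 2], [-70, 0, 2], [-70, 0, 2]]' --angular '[[0, 0, 0], [0, 0, 0], [0, 0, 0], [0, 0, 0], [0, 0, 0], [0, 0, 0], [0, 0, 0], [0, 0, 0], [0, 0, 0]]' --claw '[0, 0, 0, 0, 0, 0, 0, 0, 0]'

```text
clock: 7.95
tool_pos: [0.4937, -0.0409, 0.0561]
eef_rot: [0.13, 0.694, -0.131, 0.696]
ft_force: [-0.6, -0.6, 0.4]
grip_width: 0.0004
```

```bash
echo '[-0.3712,[0.535,-0.0244]]' > fix.json; python3 - <<'E'
from h import *
from bench import robot
where(robot)
plan(robot,-32,1,60,2)
print(robot.state()['joint_pos'])
E
```

```text
t 7.95 fix mm [-32.49238418 -30.31229107] z 56.14706378123751 F [-0.56833361 -0.56079774  0.39906582] w 0.0004480356248424425 toolx [ 1.98360841e-03 -7.24663363e-04 -9.99997770e-01] yawy 1.5705928559972948
target [ 0.50554217 -0.01186062  0.06      ] slide [-3.9 31.3  0.5] ang [ 1.5706  0.0016 -0.0017]
[ 0.61857527  0.24488528 -0.69181367  1.92731246  0.18242765  1.02961362
 -0.52425136]
```

jog_arm --slide '[[-4, 31, 0.5], [-4, 31, 0.5], [-4, 31, 0.5], [-4, 31, 0.5], [-4, 31, 0.5], [-4, 31, 0.5], [-4, 31, 0.5], [-4, 31, 0.5], [-4, 31, 0.5], [-4, 31, 0.5], [-4, 31, 0.5], [-4, 31, 0.5], [-4, 31, 0.5]]' --angular '[[0.15, 0, 0], [0.3, 0, 0], [0.45, 0, 0], [0.6, 0, 0], [0.75, 0, 0], [0.9, 0, 0], [1.05, 0, 0], [1.2, 0, 0], [1.35, 0, 0], [1.5, 0.002, -0.002], [1.5706, 0.002, -0.002], [1.5706, 0.002, -0.002], [1.5706, 0.002, -0.002]]' --claw '[53, 53, 53, 53, 53, 53, 53, 53, 53, 53, 53, 53, 53]'

```text
clock: 9.25
tool_pos: [0.5048, -0.0121, 0.0592]
eef_rot: [-0.583, -0.4, 0.584, -0.399]
ft_force: [-1.5, 0.7, -0.2]
grip_width: 0.0531
```

```bash
python3 - <<'E'
from h import *
from bench import robot
where(robot);print(robot.state()['joint_pos'])
np.save('wc6.npy',robot.calibration("wrist"),allow_pickle=True)
im=cv2.cvtColor(robot.snapshot("wrist"),cv2.COLOR_RGB2BGR);cv2.imwrite("pics/w6.png",im)
im=cv2.cvtColor(robot.snapshot("scene"),cv2.COLOR_RGB2BGR);cv2.imwrite("pics/scene6.png",im)
a=np.clip(im[180:300,240:400].astype(float)*1.5,0,255).astype(np.uint8)
cv2.imwrite("pics/s6e.png",cv2.resize(a,(800,600),interpolation=cv2.INTER_CUBIC))
E
```

```text
t 9.25 fix mm [-32.6429234    0.52083739] z 59.20887555517828 F [-1.47163461  0.6852921  -0.18477866] w 0.05306130744616146 toolx [-1.87111505e-03  2.65865505e-04 -9.99998214e-01] yawy 0.00263689122904065
[ 0.38765823  0.2340189  -0.50157329  1.9056926   0.1294694   1.03538389
 -2.10824458]
```

View pics/w6.png

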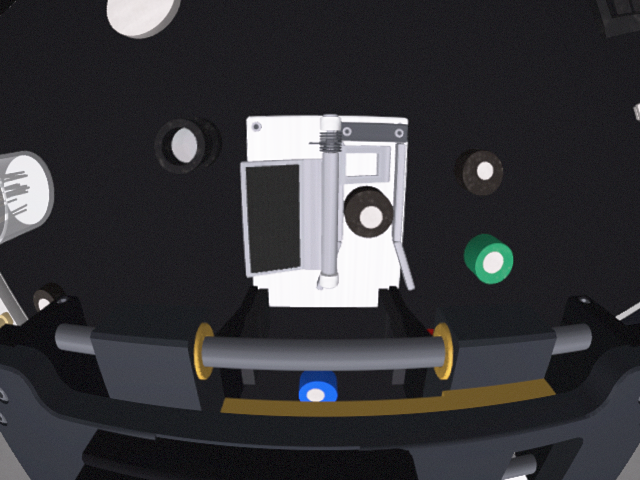

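View pics/s6e.png

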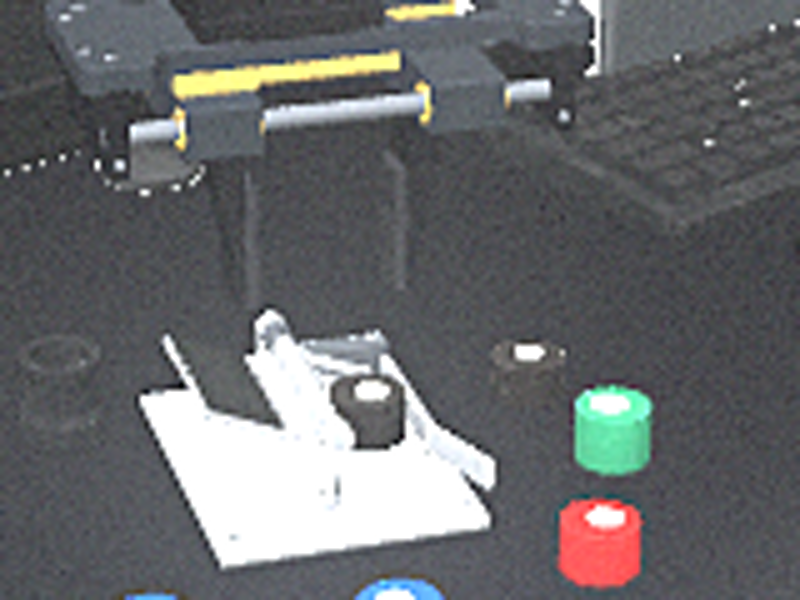

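```bash
python3 - <<'E'
import cv2,numpy as np
im=cv2.imread("pics/w6.png")
cv2.imwrite("pics/w6e.png",cv2.resize(np.clip(im[105:330,225:425].astype(float)*1.6,0,255).astype(np.uint8),(711,800)[:2],interpolation=cv2.INTER_CUBIC)[:,:])
a=im[105:255,230:430];cv2.imwrite("pics/w6a.png",cv2.resize(a,(800,600),interpolation=cv2.INTER_CUBIC))
a=np.clip(im[260:380,220:440].astype(float)*2.5,0,255).astype(np.uint8);cv2.imwrite("pics/w6b.png",cv2.resize(a,(792,432),interpolation=cv2.INTER_CUBIC))
E
```

```text
(no output)
```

View pics/w6a.png

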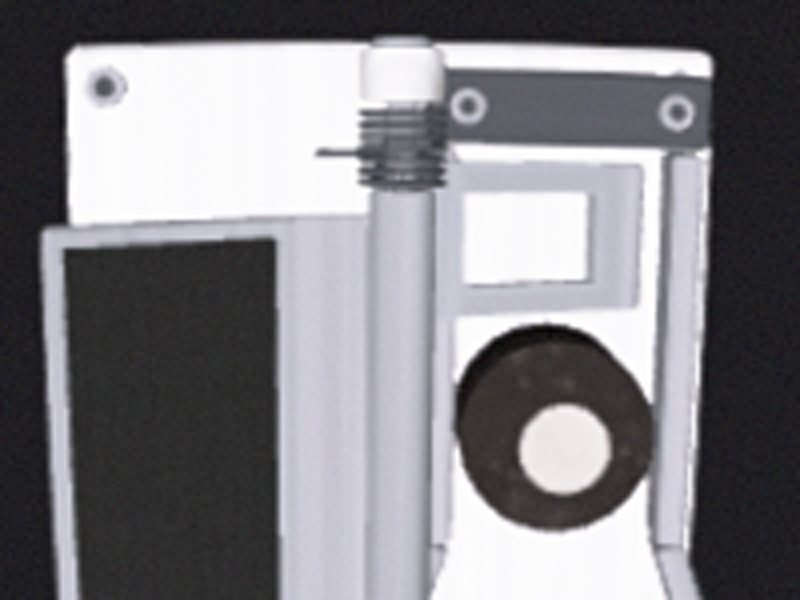

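View pics/w6b.png

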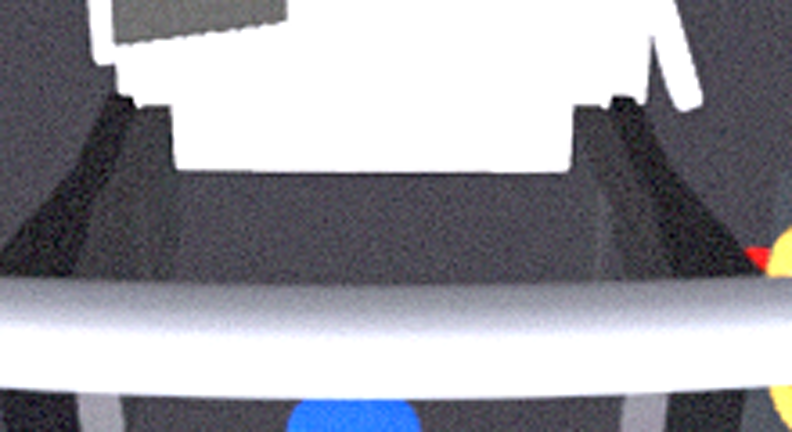

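```bash
python3 - <<'E'
from h import *
c=np.load('wc6.npy',allow_pickle=True).item()
f=lambda u,v:(230+u/4,105+v/4)
P=[f(70,48),f(712,55)]
W=[onz(c,p,.006,True) for p in P]
th,t,res=fit([(.062,.051),(.062,-.056)],W);print(th,t,res*1e3)
m=onz(c,f(556,437),.027,True);print('mount',loc(TH,T0,m)*1e3,loc(th,t,m)*1e3)
for p in [(462,430),(655,430),(556,531)]: print(loc(th,t,onz(c,f(*p),.027,True))*1e3)
print('flap edge',loc(TH,T0,onz(c,f(640,303),.018,True))*1e3,loc(TH,T0,onz(c,f(455,313),.028,True))*1e3)
print('thumb far corner',loc(TH,T0,onz(c,f(42,230),.045,True))*1e3)
E
```

```text
-0.37707221602418184 [ 0.53439813 -0.02399883] [[-0.17648293 -0.44563942]
 [ 0.17648293  0.44563942]]
mount [  0.09522065 -28.34046365] [  0.96893348 -28.49079412]
[  1.89397109 -13.72427628]
[  2.36047475 -44.20239441]
[-14.36000244 -29.13311678]
flap edge [ 20.25740732 -42.45442313] [ 19.62136553 -12.16201524]
thumb far corner [34.40453028 47.07889227]
```

```bash
python3 - <<'E'
from h import *
from bench import robot
plan(robot,-29,1,20,2)
plan(robot,-29,1,-9.5,2)
E
```

```text
target [ 0.50833784 -0.01294882  0.02      ] slide [39.6  3.4 -0.4] ang [0.0019 0.0002 0.0012]
target [ 0.50833784 -0.01294882 -0.0095    ] slide [69.1  3.4 -0.4] ang [0.0019 0.0002 0.0012]
```

jog_arm --slide '[[20, 3.4, -0.4], [39, 3.4, -0.4], [44, 3.4, -0.4], [49, 3.4, -0.4], [54, 3.4, -0.4], [59, 3.4, -0.4], [64, 3.4, -0.4], [68, 3.4, -0.4], [68, 3.4, -0.4], [68, 3.4, -0.4]]' --angular '[[0.002, 0, 0.001], [0.002, 0, 0.001], [0.002, 0, 0.001], [0.002, 0, 0.001], [0.002, 0, 0.001], [0.002, 0, 0.001], [0.002, 0, 0.001], [0.002, 0, 0.001], [0.002, 0, 0.001], [0.002, 0, 0.001]]' --claw '[53, 53, 53, 53, 53, 53, 53, 53, 53, 53]'

```text
clock: 10.35
tool_pos: [0.5087, -0.0134, -0.0081]
eef_rot: [-0.584, -0.399, 0.584, -0.399]
ft_force: [-0.3, -2.8, 3.9]
grip_width: 0.0529
```

```bash
python3 - <<'E'
from h import *
from bench import robot
where(robot)
np.save('wc7.npy',robot.calibration("wrist"),allow_pickle=True)
im=cv2.cvtColor(robot.snapshot("wrist"),cv2.COLOR_RGB2BGR);cv2.imwrite("pics/w7.png",im)
im=cv2.cvtColor(robot.snapshot("scene"),cv2.COLOR_RGB2BGR);cv2.imwrite("pics/scene7.png",im)
a=np.clip(im[200:290,250:370].astype(float)*1.7,0,255).astype(np.uint8)
cv2.imwrite("pics/s7e.png",cv2.resize(a,(800,600),interpolation=cv2.INTER_CUBIC))
E
```

```text
t 10.35 fix mm [-28.55233095   0.7170359 ] z -8.1136720501176 F [-0.33783483 -2.82048772  3.87707495] w 0.05292567150989381 toolx [ 2.76508666e-04 -4.37534454e-04 -9.99999866e-01] yawy -0.0005198396218138446
```

View pics/w7.png

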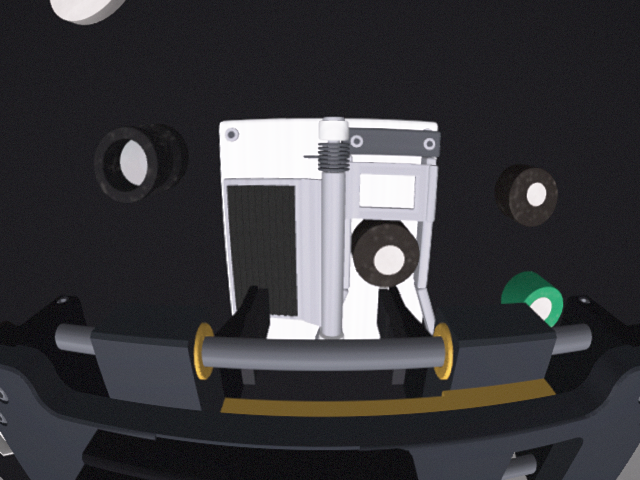

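View pics/s7e.png

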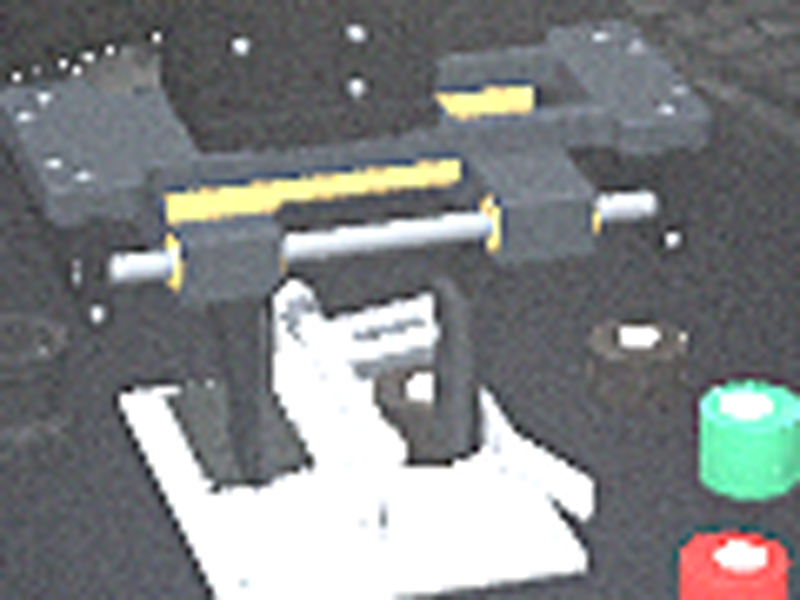

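The flap is up, the thumb plate is pressed with about 3.9 N, and the pusher finger is behind the mount at (385,252). Now pushing.

jog_arm --slide '[[1, 4, 0], [1, 8, 0], [1, 12, 0], [1, 16, 0], [1, 20, 0], [1, 24, 0], [1, 27, 0], [1, 30, 0], [1, 30, 0]]' --angular '[[0, 0, 0], [0, 0, 0], [0, 0, 0], [0, 0, 0], [0, 0, 0], [0, 0, 0], [0, 0, 0], [0, 0, 0], [0, 0, 0]]' --claw '[53, 53, 53, 53, 53, 53, 53, 53, 53]'

```text
clock: 11.35
tool_pos: [0.5372, -0.0244, -0.0089]
eef_rot: [0.584, 0.399, -0.584, 0.399]
ft_force: [0.1, 1.3, 3.3]
grip_width: 0.0532
```

```bash
python3 - <<'E'
from h import *
from bench import robot
where(robot)
np.save('wc8.npy',robot.calibration("wrist"),allow_pickle=True)
im=cv2.cvtColor(robot.snapshot("wrist"),cv2.COLOR_RGB2BGR);cv2.imwrite("pics/w8.png",im)
a=im[130:330,200:460];cv2.imwrite("pics/w8e.png",cv2.resize(a,(780,600),interpolation=cv2.INTER_CUBIC))
E
```

```text
t 11.35 fix mm [2.04660426 0.83823056] z -8.926807657973171 F [0.14911551 1.29474223 3.33149465] w 0.053223778020387774 toolx [ 1.09608162e-03 -3.97003801e-04 -9.99999320e-01] yawy -0.0006189222208533574
```

View pics/w8e.png

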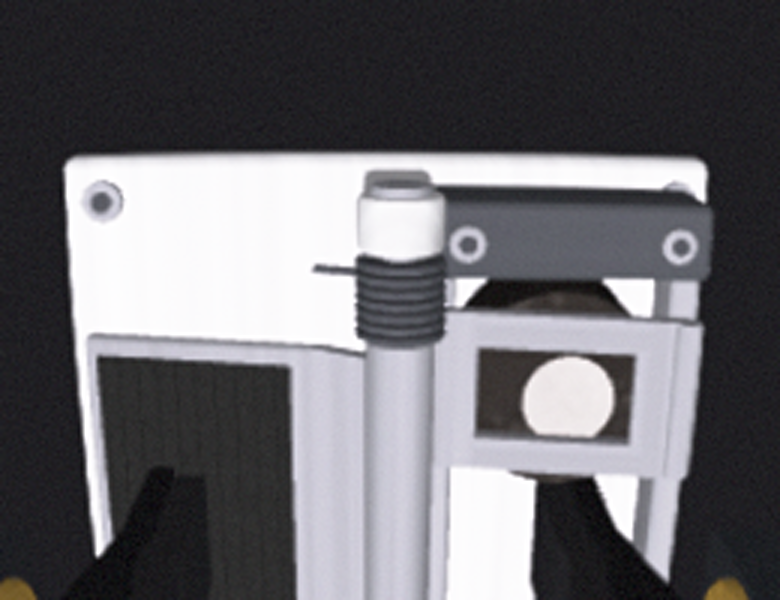

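jog_arm --slide '[[0, 1, 0], [0, 2, 0], [0, 2, 0]]' --angular '[[0, 0, 0], [0, 0, 0], [0, 0, 0]]' --claw '[53, 53, 53]'

```text
clock: 11.7
tool_pos: [0.5381, -0.0248, -0.0091]
eef_rot: [-0.584, -0.399, 0.584, -0.399]
ft_force: [-5.1, 2.1, 5.9]
grip_width: 0.0529
```

jog_arm --slide '[[0, 1, 0], [0, 1, 0]]' --angular '[[0, 0, 0], [0, 0, 0]]' --claw '[53, 53]'

```text
clock: 11.9
tool_pos: [0.538, -0.0248, -0.0093]
eef_rot: [-0.583, -0.4, 0.585, -0.399]
ft_force: [-6.1, 2.5, 6.9]
grip_width: 0.0533
```

jog_arm --slide '[[0, 1, 0], [0, 1, 0]]' --angular '[[0, 0, 0], [0, 0, 0]]' --claw '[53, 53]'

```text
clock: 12.1
tool_pos: [0.5379, -0.0249, -0.0094]
eef_rot: [-0.582, -0.4, 0.585, -0.398]
ft_force: [-6.0, 1.9, 6.5]
grip_width: 0.0533
```

```bash
python3 - <<'E'
from h import *
from bench import robot
where(robot)
s=robot.state();print('F fx,fy',loc(TH,np.zeros(2),s['ft_force'][:2]))
np.save('wc9.npy',robot.calibration("wrist"),allow_pickle=True)
im=cv2.cvtColor(robot.snapshot("wrist"),cv2.COLOR_RGB2BGR);cv2.imwrite("pics/w9.png",im)
a=im[170:320,300:500];cv2.imwrite("pics/w9e.png",cv2.resize(a,(800,600),interpolation=cv2.INTER_CUBIC))
E
```

```text
t 12.1 fix mm [2.89777671 0.62504829] z -9.446720096817094 F [-5.99009262  1.93145506  6.53150999] w 0.053349808886606745 toolx [-4.67371475e-03  4.74127913e-06 -9.99989078e-01] yawy -0.00029143798149278144
F fx,fy [-6.28272815 -0.3729011 ]
```

View pics/w9e.png

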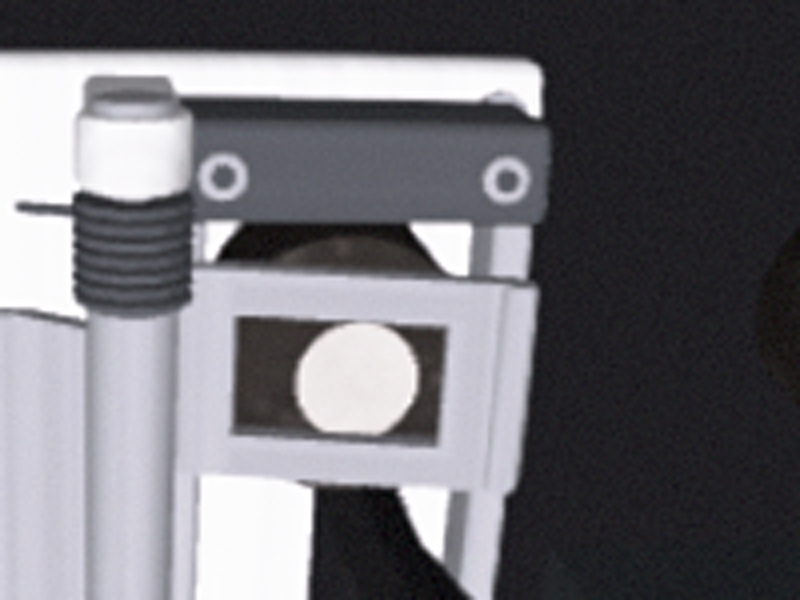

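```bash
python3 - <<'E'
from h import *
c=np.load('wc9.npy',allow_pickle=True).item()
f=lambda u,v:(300+u/4,170+v/4)
print('stop',loc(TH,T0,onz(c,f(345,222),.023,True))*1e3)
for p in [(340,234),(340,238)]: print('rim',loc(TH,T0,onz(c,f(*p),.027,True))*1e3)
print('metal face edges',[loc(TH,T0,onz(c,f(*p),.027,True))*1e3 for p in [(296,380),(418,380),(357,321)]])
print('corner',loc(TH,T0,onz(c,f(543,62),.006,True))*1e3)
im=cv2.imread("pics/w9.png")
cv2.imwrite("pics/w9f.png",cv2.resize(np.clip(im[215:250,345:420].astype(float)*2,0,255).astype(np.uint8),(750,350),interpolation=cv2.INTER_CUBIC))
E
```

```text
stop [ 45.37224398 -28.07529994]
rim [ 45.06232194 -26.86003321]
rim [ 44.60475219 -26.88121162]
metal face edges [array([ 27.887088  , -22.66478584]), array([ 27.76661676, -36.88966229]), array([ 34.93555802, -29.30798032])]
corner [ 61.62267329 -55.53671871]
```

View pics/w9f.png

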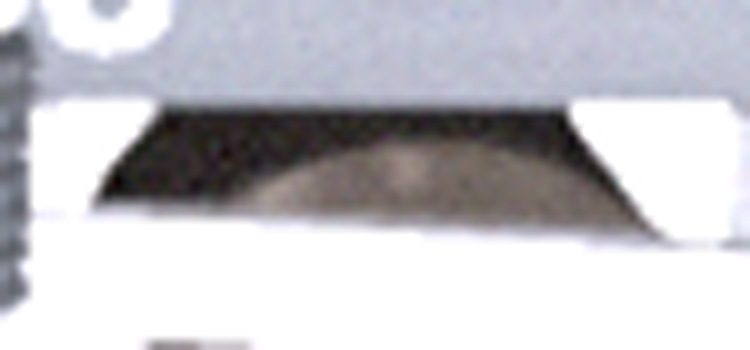

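The mount is home: its rim is at 45 mm against a stop at 45.4 mm, with a 6 N firm stop force. I back off a few mm with the flap still held, then lift.

jog_arm --slide '[[0, -2, 0], [0, -4, 0], [0, -5, 0], [-4, -5, 0], [-8, -5, 0], [-12, -5, 0], [-16, -5, 0], [-20, -5, 0], [-26, -5, 0], [-36, -5, 0], [-56, -5, 0], [-86, -5, 0], [-110, -5, 0], [-110, -5, 0]]' --angular '[[0, 0, 0], [0, 0, 0], [0, 0, 0], [0, 0, 0], [0, 0, 0], [0, 0, 0], [0, 0, 0], [0, 0, 0], [0, 0, 0], [0, 0, 0], [0, 0, 0], [0, 0, 0], [0, 0, 0], [0, 0, 0]]' --claw '[53, 53, 53, 53, 53, 53, 53, 53, 53, 53, 53, 53, 53, 53]'

```text
clock: 13.55
tool_pos: [0.536, -0.023, 0.1047]
eef_rot: [0.584, 0.399, -0.583, 0.399]
ft_force: [1.1, -0.4, 0.4]
grip_width: 0.0529
```

```bash
python3 - <<'E'
from h import *
from bench import robot
where(robot)
np.save('wc10.npy',robot.calibration("wrist"),allow_pickle=True)
im=cv2.cvtColor(robot.snapshot("wrist"),cv2.COLOR_RGB2BGR);cv2.imwrite("pics/w10.png",im)
a=im[120:270,220:420];cv2.imwrite("pics/w10e.png",cv2.resize(a,(800,600),interpolation=cv2.INTER_CUBIC))
im=cv2.cvtColor(robot.snapshot("scene"),cv2.COLOR_RGB2BGR);cv2.imwrite("pics/scene10.png",im)
a=np.clip(im[220:310,250:370].astype(float)*1.2,0,255).astype(np.uint8)
cv2.imwrite("pics/s10e.png",cv2.resize(a,(800,600),interpolation=cv2.INTER_CUBIC))
E
```

```text
t 13.55 fix mm [0.44555689 1.68918428] z 104.68919418755188 F [ 1.12056276 -0.37624232  0.43906385] w 0.05288479093997775 toolx [ 1.29249889e-03 -6.15578842e-04 -9.99998975e-01] yawy -0.0003130903625565007
```

View pics/w10e.png

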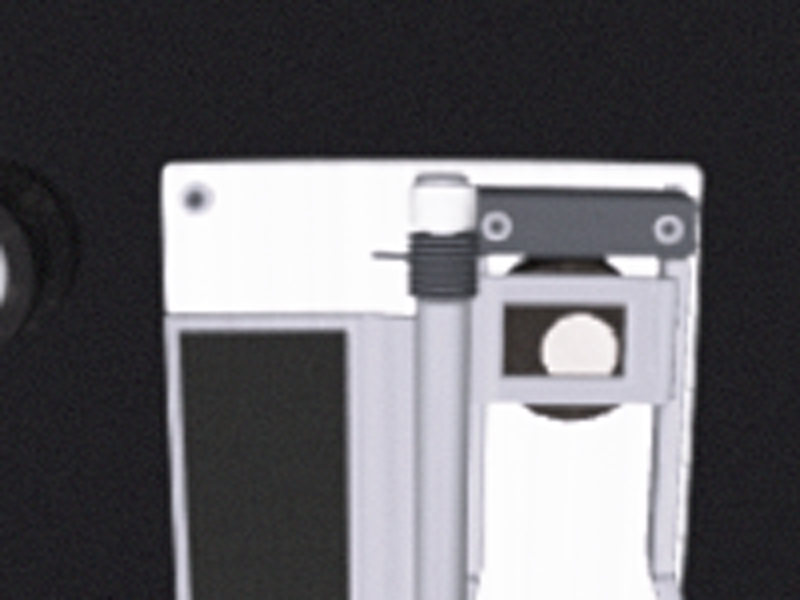

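View pics/s10e.png

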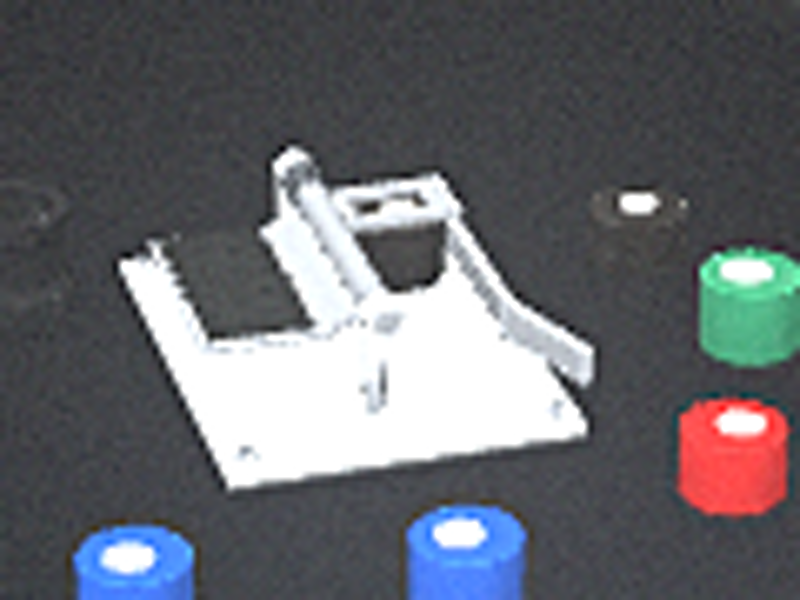

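The flap lies level on the mount and the thumb plate is free. One last check of the mount's position before handing in.

```bash
python3 - <<'E'
from h import *
from bench import robot
c=np.load('wc10.npy',allow_pickle=True).item()
f=lambda u,v:(220+u/4,120+v/4)
print('corner',[loc(TH,T0,onz(c,f(*p),.006,True))*1e3 for p in [(163,163),(703,167)]])
print('stop',loc(TH,T0,onz(c,f(570,257),.023,True))*1e3)
print('rear rim top(expect 14.5)',loc(TH,T0,onz(c,f(568,420),.027,True))*1e3)
robot.close_job()
E
```

```text
corner [array([61.73520027, 50.63345801]), array([ 61.10045129, -56.11324557])]
stop [ 44.97676808 -28.00325278]
rear rim top(expect 14.5) [ 14.47673113 -27.93981203]
the job is handed in; nothing more can be done
```

The mount is home against the stop with the flap clamped level on it, and I handed the job in at about 13.7 s.

**What I did:**
1. Pushed the mount into the lane with shut fingers until it stood about 3–4 mm in front of the flap.
2. Lifted, turned the gripper 90° and opened it. One fingertip then pressed the thumb plate with about 4 N, which raised the flap.
3. Pushed the mount home with the other fingertip until the stop gave a firm resistance of about 6 N with the flap still held up.
4. Backed off a few mm and lifted clear, so the flap closed on the mount.

**Last checks:**
- **Mount position:** its rear rim measured 14.5 mm along the lane, the value expected when it is home.
- **Sideways position:** the same rim point read y = −27.9 mm, about 2 mm off mid-lane (−30). The lane only allows about 1.5 mm, so I put this down to reading error and did not resolve it.
- **Flap and robot:** the pictures show the flap lying level on the mount and the gripper clear of everything, with the wrist force near zero. I could not measure the clamping force or the flap angle directly.
- **Bystanders:** those in view looked unmoved, but I did not measure them.

**What disagreed:**
- **Fingertips:** they touched the bench about 29 mm lower than the reported TCP height would give, so I corrected all heights for that.
- **Fixture position:** the top and wrist cameras differed by about 4 mm along x. I used the value close to the wrist camera's, which matched where the tool met the mount and the stop.

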